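# Start the cutting press at its console

## Task

Start the leather-cutting press from its orange console: push the black power lever all the way over, away from the robot, then press the green button gently down with the fingertips, hold it a moment, let it spring up and draw the hand well clear of it (10 cm or more). Do not touch the red, yellow and blue buttons, and do not pick up, shift or tip the punch on the console or the die, can and hammer around it.

Things in the scene. Friction and masses are not known exactly. Their poses are not given: they have to be found in the camera images.
- console: the press's control console, fixed to the bench: orange box with a white top panel, 200 mm (its x) by 330 mm (its y) and 60 mm high. Origin: centre of its underside. Its +x points away from the robot (turned up to about 20 degrees), +y to the robot's left, z up. On its top, on the left (+y) side, stands the power lever; on the right (-y) side four buttons in a 2 x 2 square, 84 mm apart; which colour is where varies
- power (a joint): angle of the black power lever about an axis along the console's y: 0 = off, leaning towards the robot (29 degrees from upright); 1.0 rad = on, leaning the same amount away from the robot (console +x), against a stop. It starts between 0 and 0.2. Dry friction (0.06 N m) keeps it where it is left
- power_tip (a point): the centre of the ball at the top of the power lever, 55 mm from the lever's pivot. The lever is a 10 mm steel rod with a black ball 26 mm across, its pivot 82 mm above the bench at the middle of a grey block 70 x 50 mm, whose top is 85 mm above the bench
- green (a joint): travel of the green start button: 0 = up, 0.008 m = fully down; a spring resists with 1.5 N at the start and 5 N fully down, and lifts it again
- green_top (a point): middle of the top of the green start button's cap; 84 mm above the bench when up
- green_base: the green start button with its housing: round green push button in a black round housing 46 mm across and 12 mm high, fixed on the console's top; the cap is 30 mm across and stands 12 mm proud of the housing. Origin: centre of the housing's underside, on the console's top
- red_base: a bystander: round red push button in a black round housing 46 mm across and 12 mm high, fixed on the console's top; the cap is 30 mm across and stands 12 mm proud of the housing. Same size and height as the green one. Origin: centre of the housing's underside
- red (a joint): travel of the red button: 0 = up, 0.008 m = fully down, sprung as the green one
- yellow_base: a bystander: round yellow push button in a black round housing 46 mm across and 12 mm high, fixed on the console's top; the cap is 30 mm across and stands 12 mm proud of the housing. Same size and height as the green one. Origin: centre of the housing's underside
- yellow (a joint): travel of the yellow button: 0 = up, 0.008 m = fully down, sprung as the green one
- blue_base: a bystander: round blue push button in a black round housing 46 mm across and 12 mm high, fixed on the console's top; the cap is 30 mm across and stands 12 mm proud of the housing. Same size and height as the green one. Origin: centre of the housing's underside
- blue (a joint): travel of the blue button: 0 = up, 0.008 m = fully down, sprung as the green one
- punch: a bystander: loose round hole punch of steel and brass standing upright on the console's top between the lever and the buttons, 24 mm across, 50 mm high. Origin: centre of its underside
- sole_die: a bystander: loose cutting die, a sole-shaped ring of dark steel strip 200 mm long (its x), 85 mm wide, 32 mm high, lying on the bench to one side of the console. Origin: centre of its underside
- can: a bystander: loose closed can with a yellow band, 72 mm across, 85 mm high, standing on the bench to the other side of the console. Origin: centre of its underside
- hammer: a bystander: loose hammer lying on the bench beyond the console, about 260 mm long along its x, head towards its +x. Origin: on the bench below the middle of its length

How it is judged (in metres and radians):
On the way, in this order (a step that is already met when the one before it is completed fails the run):
1. the power lever is pushed over to on (value of joint power above 0.85 rad), for 0.2 s.
2. the green button is held down by the fingertips (value of joint green above 0.005 m and contact force between the fingers and green_base above 0.5 N), for 0.2 s.
At the end, for the whole second after the job is handed in: Power lever over 0.85 of its 1.0 rad; green was then held over 5 mm down for 0.2 s and is up again (under 1 mm); other buttons up; punch, die, can and hammer at rest within 15 mm of their starts; the grasp point between the fingers over 80 mm from the green button (value of joint power above 0.85 rad and value of joint each of green, red, yellow, blue below 0.001 m and distance of each of sole_die, can, hammer, punch from where it was at the start of the episode below 0.015 m and linear speed of each of sole_die, can, hammer, punch below 0.02 m/s and distance between the grasp point and green_top above 0.08 m); the robot touches nothing.
It fails at once if the green button is pressed before the power lever is on (value of joint green above 0.002 m and value of joint power below 0.85 rad).
It fails at once if the green button is pushed harder than 25 N (contact force between green_base and anything else above 25 N).
It fails at once if the red, yellow or blue button is touched or pressed (value of joint any of red, yellow, blue above 0.0015 m or contact force between any of red_base, yellow_base, blue_base and the fingers above 1 N or contact force between any of red_base, yellow_base, blue_base and the arm above 1 N).
It fails at once if the punch, die, can or hammer is shifted, lifted or carried (over 15 mm) or tipped (distance of any of sole_die, can, hammer, punch from where it was at the start of the episode above 0.015 m or angle between any of sole_die, can, hammer, punch's own z axis and vertical above 0.2 rad).
It also fails if it takes over 48 s, if anything falls off the work surface, if the arm or the gripper's body presses on something with over 40 N, if the wrist force passes 120 N, or if a joint passes its speed limit or range.

## Robot

A 6-joint arm with a two-finger parallel gripper is mounted at the origin on the work surface. World frame = base frame: x ahead of the robot, y to its left, z up, the work surface at z = 0. Lengths are in mm, angles in rad, forces in N, time in s.
With the tool pointing down it reaches from about 275 to 750 mm from the base axis. Payload 10.2 kg.
Tool frame: the origin (TCP) lies at the very end of the fingers, on their centre line; the grasp point (between the pads) lies 19 mm behind it (ctrl.tcp_to_grasp is the distance from the TCP to the grasp point, in mm); z points along the fingers, y is the direction in which the jaws open and shut (so a half turn about z gives the same grasp; the last joint's range is limited). The gripper opens to 85 mm and grips with 20 to 120 N. Pads are 22 mm wide; open, the fingers measure 114 mm over their backs; the gripper's body (76 mm by 85 mm) begins 54 mm behind the grasp point. The pads swing forward as they close: fully open they stand 13 mm farther back than shut.
Start: joints at [1.107, 0.313, 1.498, -0, 1.331, -0.223], TCP at [125.214, 509.855, 200.594] pointing down, gripper open.
Joint ranges: [-2.94, 2.94], [-0.97, 2.17], [0.19, 2.56], [-1.23, 4.37], [0.02, 3.11], [-2.88, 2.88]. Speed limits (rad/s): [2.39, 2.39, 3.01, 3.14, 3.14, 3.14].

## Interface

Orientations are given as a unit quaternion [w, x, y, z].
In Python, from rig import ctrl, cams, job gives the robot as it stands. The module is installed in compiled form; this text tells all that it offers.
- The arm moves only by the tool drive_tool, never from a script. Its arguments are lists of equal length, an entry for each row: "gripper": the opening, from 0 (shut) to 1 (fully open); "dp": the shift along the tool's x, y, z normalised to -1 to 1, where 1 is 0.2 m, a list of three; "twist": the turn about the tool's z normalised to -1 to 1, where 1 is 90 degrees. In form: {"gripper": [gripper, ...], "dp": [[tx, ty, tz], ...], "twist": [twist, ...]}. A call has 1 to 20 rows; each row is the pose to reach, as a shift and turn from the pose commanded when the call began, along the tool's axes at that moment; what a row does not reach only later rows make up. A row lasts 1/10 s, in which the tool goes at most 50 mm and 8.59 degrees, less where a joint would pass 70% of its speed; a pose out of reach is approached as far as the arm can. A call with a number of a shift or a turn outside -1 to 1 is refused whole. A call with a gripper value outside its range is refused whole. The fingers move at their own pace and stop on an object; "newtons" is the grip in N (left out, the last holds). Time passes only in rows, so rows that repeat a pose let the fingers close. It gives the time, the measured TCP pose, the force and the opening at its end, in the units of the state.
- ctrl.sense(): the state, without advancing time (a new reading comes with each control period).
- cams.capture(name): name is "side" or "top"; returns a dict with "pixels" (384x512x3 uint8, red, green, blue), "camera_matrix" (3x3 intrinsics, pixels), "k1" (the pictures are not rectified: a ray, as slopes to the right and down, at radius r is drawn at 1 + k1 r^2 times it, then the intrinsics apply), "xyz" and "orientation" of the camera in the world. Camera axes: x right, y down, z forward; pixel columns grow to the right and rows downward; lengths in mm; the calibration is good to about 2 mm. A picture is of the moment at which its call begins. There is no depth.
- job.finish_job(): hands the job in, once; it reports no verdict.
The state is a dict: "time_s": time; "joints": joint angles; "dq": joint speeds; "tau": joint torques, N m; "eef_pos": TCP position; "ee_rot": TCP orientation; "force": force on the tool from outside, world axes, zero at the start; "wrist_torque": the same for the moment, N m; "grip_width": opening from 0.0 (shut) to 1.0 (fully open).
Only numpy, scipy, OpenCV 4.12 (cv2) and the standard library are available. Lean on these libraries where they do the work, as an engineer would, in place of code of your own. Each camera call takes 0.05 s, during which the arm holds its last target.

## Working session

There is one attempt and no reset: what is moved stays moved. The work goes in short steps, Python scripts to look and compute and a tool call to move; the robot and the scene stay as the last step left them, time stands still between calls to the robot, and variables do not carry over. Pictures are saved under pics/ and viewed, and the job is handed in when it is done.

Besides the shell and the picture viewer there is one more tool, called after "Call:" by a JSON object that holds its "op" and its "data", one argument or row to a line. drive_tool: Moves the arm, as the interface text tells. Scaled input: -1 to 1 covers 0.2 m each way for a shift and 90 degrees each way for a turn. Its arguments: {"type":"object","properties":{"gripper":{"type":"array","items":{"type":"number"}},"dp":{"type":"array","items":{"type":"array","items":{"type":"number"}}},"twist":{"type":"array","items":{"type":"number"}},"newtons":{"type":"number"}},"required":["gripper","dp","twist"]}

```bash
mkdir -p pics
cat > a.py <<'E'
from rig import ctrl,cams
import cv2,pickle
for n in("side","top"):
    c=cams.capture(n);pickle.dump(c,open(n+".pkl","wb"))
    cv2.imwrite(f"pics/{n}0.png",cv2.resize(c["pixels"][:,:,::-1],(768,576),interpolation=cv2.INTER_CUBIC))
    print({k:v for k,v in c.items() if k!="pixels"})
print(ctrl.sense(),ctrl.tcp_to_grasp)
E
python3 a.py
```

```text
{'camera_matrix': array([[474.7049121 ,   0.        , 256.09647808],
       [  0.        , 474.7049121 , 196.45285719],
       [  0.        ,   0.        ,   1.        ]]), 'k1': -0.1112536285948625, 'xyz': array([ 364.36923604, -691.56357079,  810.26491174]), 'orientation': array([-0.39902481,  0.90303636, -0.14129196,  0.07308293])}
{'camera_matrix': array([[415.11030422,   0.        , 261.81680182],
       [  0.        , 415.11030422, 184.01277246],
       [  0.        ,   0.        ,   1.        ]]), 'k1': -0.09668745620581168, 'xyz': array([ 518.19619936,   27.77397691, 1331.29246029]), 'orientation': array([-0.02474202,  0.71116545, -0.70220016,  0.02337656])}
{'time_s': 0.1, 'joints': array([ 1.10660467e+00,  3.13408295e-01,  1.49835761e+00, -5.92767741e-06,
        1.33103074e+00, -2.23419115e-01]), 'dq': array([-0.00099159, -0.0019983 , -0.00156589,  0.00043454,  0.00099647,
       -0.00107193]), 'tau': array([ 2.55412764e-03, -4.12903154e+01, -2.60146129e+01, -1.13709473e-04,
        2.91497730e-03, -3.47468657e-06]), 'eef_pos': array([125.08605107, 509.60061454, 200.08636187]), 'ee_rot': array([-2.00206381e-04,  1.20094970e-01,  9.92762225e-01, -5.67737960e-04]), 'force': array([-0.09827036,  0.11179209, -0.40515913]), 'wrist_torque': array([-0.03335579,  0.00108093, -0.00280974]), 'grip_width': 1.0006212913804986} 18.700000000000003
```

View pics/side0.png

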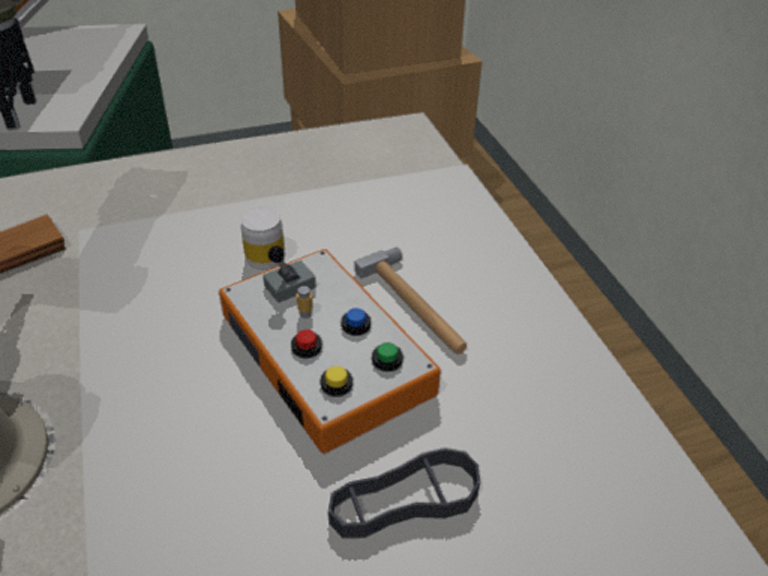

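View pics/top0.png

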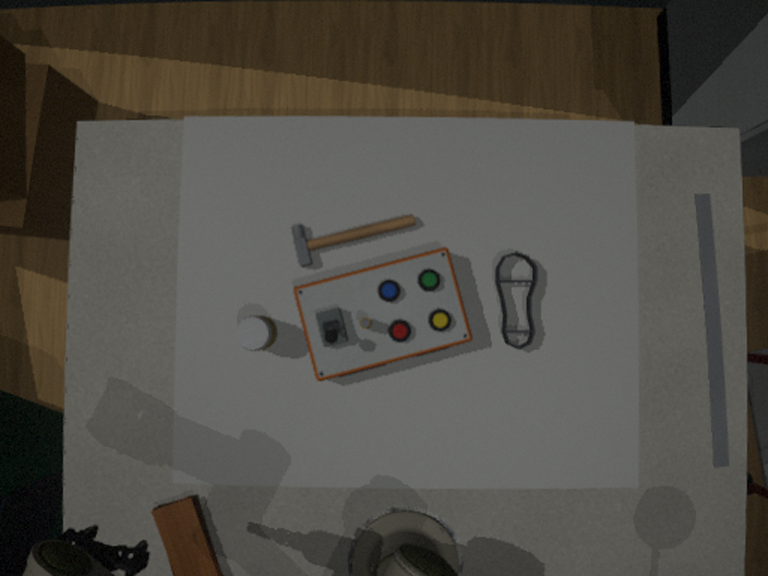

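The top picture shows green at (429,280), blue at (389,290), red at (400,331), yellow at (440,320), the ball at about (332,336) and the punch at about (366,322). In the side picture green is at (388,352) and the ball at (276,254). Next I'll segment the colours and triangulate.

```bash
cat > h.py <<'E'
import numpy as np,cv2,pickle
from scipy.spatial.transform import Rotation as R
def ray(c,uv):
    K=c["camera_matrix"]; D=np.array([c["k1"],0,0,0,0.])
    p=cv2.undistortPoints(np.array([[uv]],float),K,D)[0,0]
    q=c["orientation"]; d=R.from_quat([q[1],q[2],q[3],q[0]]).apply([p[0],p[1],1]); return c["xyz"],d/np.linalg.norm(d)
def onz(c,uv,z):
    o,d=ray(c,uv); return o+d*(z-o[2])/d[2]
def tri(r):
    A=0;b=0
    for o,d in r:
        P=np.eye(3)-np.outer(d,d);A=A+P;b=b+P@o
    x=np.linalg.solve(A,b);return x,[np.linalg.norm((np.eye(3)-np.outer(d,d))@(x-o)) for o,d in r]
def proj(c,X):
    q=c["orientation"]; r=R.from_quat([q[1],q[2],q[3],q[0]]).inv(); p=r.apply(np.atleast_2d(X)-c["xyz"]); n=p[:,:2]/p[:,2:]; 
    n=n*(1+c["k1"]*(n**2).sum(1,keepdims=True)); K=c["camera_matrix"]; return n*[K[0,0],K[1,1]]+K[:2,2]
E
cat > b.py <<'E'
from h import *
C={n:pickle.load(open(n+".pkl","rb")) for n in("side","top")}
s={"side":[(388,352),(356,317),(306,340),(337,377)],"top":[(429,280),(389,290),(400,331),(440,320)]}
hue={"green":(50,85),"blue":(105,125),"red":(172,8),"yellow":(20,32)}
for i,k in enumerate(hue):
    rs=[]
    for n in C:
        hsv=cv2.cvtColor(C[n]["pixels"],cv2.COLOR_RGB2HSV).astype(int)
        u,v=[(a+.5)/1.5-.5 for a in s[n][i]]
        lo,hi=hue[k];H=hsv[...,0];m=(H>=lo)&(H<=hi) if lo<hi else (H>=lo)|(H<=hi)
        m&=(hsv[...,1]>90); yy,xx=np.mgrid[:384,:512]; m&=np.hypot(xx-u,yy-v)<11
        uv=[xx[m].mean(),yy[m].mean()]; rs.append(ray(C[n],uv)); print(k,n,m.sum(),np.round(uv,1),onz(C[n],uv,81).round(1))
    print(k,tri(rs))
for n,f in(("top",5),("side",5)):
    p=C[n]["pixels"]
    x0,y0=(190,180) if n=="top" else (140,140)
    cr=p[y0:y0+90,x0:x0+120]
    cr=cv2.resize(cr[:,:,::-1],None,fx=6,fy=6,interpolation=cv2.INTER_CUBIC)
    cv2.imwrite(f"pics/{n}crop.png",cv2.convertScaleAbs(cr,alpha=1.6))
E
python3 b.py
```

```text
green side 169 [257.8 235.4] [595.5 -47.6  81. ]
green top 85 [285.8 186.2] [597.8 -41.6  81. ]
green (array([597.86662744, -41.87149319,  74.46980934]), [np.float64(0.3365939629747996), np.float64(0.33659396297472677)])
blue side 157 [236.7 212.2] [573.1  32.6  81. ]
blue top 91 [258.9 193.2] [575.6  39.1  81. ]
blue (array([575.46800155,  39.23343005,  74.26680523]), [np.float64(0.4349235092833819), np.float64(0.434923509283461)])
red side 163 [203.6 226.1] [493.4  12.4  81. ]
red top 92 [266.2 220.1] [494.9  16.3  81. ]
red (array([494.45416157,  16.3312194 ,  76.89637842]), [np.float64(0.3678246169249426), np.float64(0.36782461692516083)])
yellow side 190 [223.8 251.1] [515.7 -68.4  81. ]
yellow top 98 [293. 213.] [517.1 -64.3  81. ]
yellow (array([516.88749263, -64.56334675,  76.43806942]), [np.float64(0.21707588628465316), np.float64(0.21707588628468877)])
```

View pics/topcrop.png

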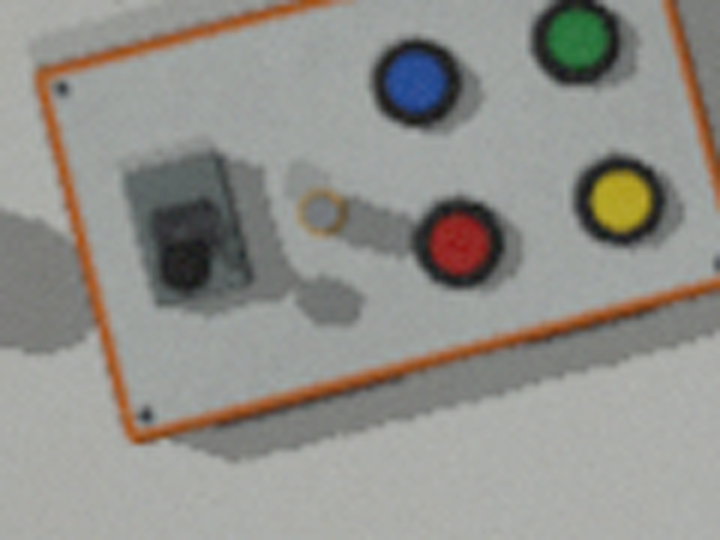

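View pics/sidecrop.png

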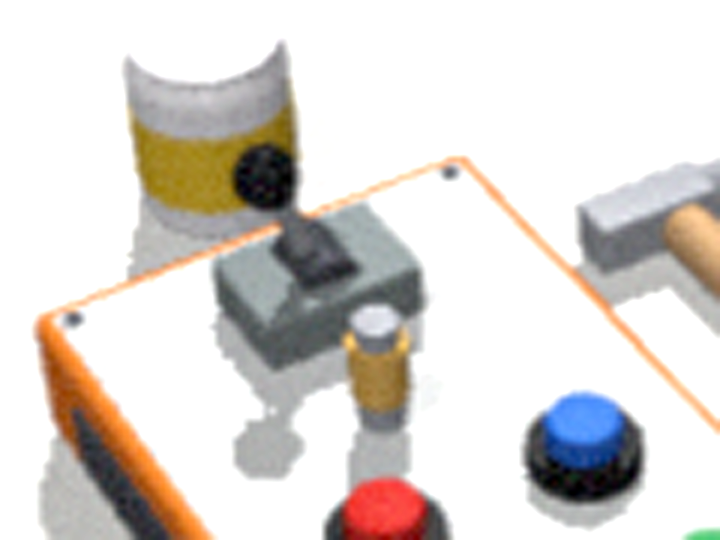

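The top crop shows the ball at (184,263), the block centre at about (188,228) and the punch top at (323,213). The side crop shows the ball at (265,176) and the punch top at (377,320).

```bash
cat > c.py <<'E'
from h import *
C={n:pickle.load(open(n+".pkl","rb")) for n in("side","top")}
f=lambda a,o:[(a[0]+.5)/6-.5+o[0],(a[1]+.5)/6-.5+o[1]]
T=lambda a:f(a,(190,180)); S=lambda a:f(a,(140,140))
print("ball",tri([ray(C["top"],T((184,263))),ray(C["side"],S((265,176)))]))
print("punch",tri([ray(C["top"],T((323,213))),ray(C["side"],S((377,320)))]), onz(C["top"],T((323,213)),110))
print("blockcorners",[onz(C["top"],T(p),85).round(1) for p in((122,168),(216,150),(252,285),(155,306))])
print("console corners",[onz(C["top"],T(p),60).round(1) for p in((40,72),(135,438))])
print("can",onz(C["top"],((257+.5)/1.5-.5,(333.5)/1.5-.5),85))
E
python3 c.py
```

```text
ball (array([483.95900328, 148.78974408, 135.20485754]), [np.float64(0.7092368971911976), np.float64(0.7092368971911733)])
punch (array([509.44860221,  83.43067515, 111.48612317]), [np.float64(0.12621164277965774), np.float64(0.12621164277967917)]) [509.31408848  83.52362328 110.        ]
blockcorners [array([530.2, 185.7,  85. ]), array([539.9, 138.7,  85. ]), array([472.8, 119.6,  85. ]), array([461.6, 167.9,  85. ])]
console corners [array([579., 232.,  60.]), array([393.4, 179.7,  60. ])]
can [485.670635   301.93036469  85.        ]
```

Call:
{"op": "drive_tool", "data": {
  "gripper": [0, 0, 0, 0, 0, 0, 0, 0, 0, 0, 0],
  "dp": [
    [-0.1, -0.07, 0],
    [-0.2, -0.14, 0],
    [-0.3, -0.21, 0],
    [-0.4, -0.29, 0],
    [-0.5, -0.36, 0],
    [-0.6, -0.43, 0],
    [-0.7, -0.5, 0],
    [-0.8, -0.58, 0],
    [-0.9, -0.65, 0],
    [-0.99, -0.716, 0],
    [-0.99, -0.716, 0]
  ],
  "twist": [-0.05, -0.1, -0.15, -0.2, -0.25, -0.3, -0.328, -0.328, -0.328, -0.328, -0.328],
  "newtons": 30
}}

```text
time_s: 1.2
eef_pos: [284.4, 322.2, 200.4]
ee_rot: [-0.0, -0.135, 0.991, -0.0]
force: [0.7, 0.2, 0.9]
grip_width: -0.002
```

Call:
{"op": "drive_tool", "data": {
  "gripper": [0, 0, 0, 0, 0, 0, 0, 0, 0],
  "dp": [
    [-0.06, -0.12, 0],
    [-0.13, -0.24, 0],
    [-0.19, -0.36, 0],
    [-0.26, -0.48, 0],
    [-0.32, -0.6, 0],
    [-0.39, -0.72, 0],
    [-0.45, -0.84, 0],
    [-0.515, -0.95, 0],
    [-0.515, -0.95, 0]
  ],
  "twist": [0, 0, 0, 0, 0, 0, 0, 0, 0]
}}

```text
time_s: 2.1
eef_pos: [435.2, 167.6, 200.2]
ee_rot: [-0.0, -0.136, 0.991, -0.0]
force: [0.2, 0.0, -0.1]
grip_width: 0.004
```

Call:
{"op": "drive_tool", "data": {
  "gripper": [0, 0, 0, 0, 0, 0, 0],
  "dp": [
    [0, -0.08, 0],
    [0, -0.158, 0.05],
    [0, -0.158, 0.15],
    [0, -0.158, 0.25],
    [0, -0.158, 0.35],
    [0, -0.158, 0.4],
    [0, -0.158, 0.4]
  ],
  "twist": [0, 0, 0, 0, 0, 0, 0]
}}

```text
time_s: 2.8
eef_pos: [441.6, 138.9, 119.7]
ee_rot: [-0.001, -0.137, 0.991, 0.0]
force: [-0.0, -0.4, 0.2]
grip_width: -0.004
```

```bash
cat > v.py <<'E'
import sys
from rig import ctrl,cams
import cv2,pickle,numpy as np
t=sys.argv[1];ims=[]
for n,(x0,y0) in(("side",(140,120)),("top",(180,150))):
    c=cams.capture(n);pickle.dump(c,open(n+t+".pkl","wb"))
    cr=c["pixels"][y0:y0+140,x0:x0+130][:,:,::-1]
    ims.append(cv2.convertScaleAbs(cv2.resize(cr,None,fx=3,fy=3,interpolation=cv2.INTER_CUBIC),alpha=1.5))
cv2.imwrite(f"pics/v{t}.png",np.hstack(ims))
s=ctrl.sense();print(s["time_s"],s["eef_pos"],s["force"])
E
python3 v.py 1
```

```text
2.9 [442.71989046 138.64325463 121.2524352 ] [ 0.5382759   0.07678676 -0.16299967]
```

View pics/v1.png

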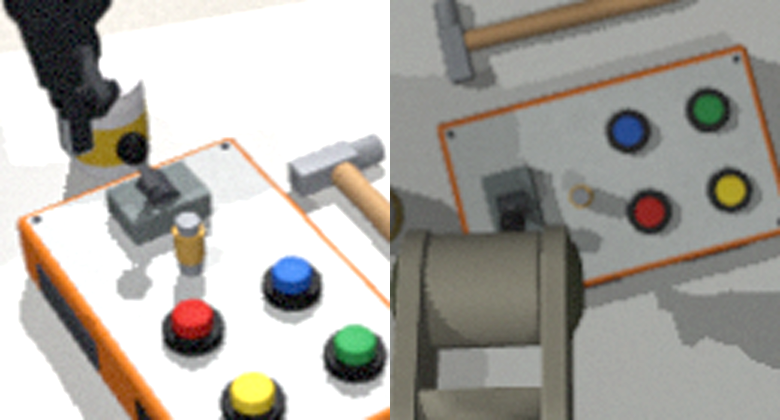

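The side view shows the closed fingers about 20 mm behind the ball (fingertip at (82,148), ball at (131,148)), so I can push.

Call:
{"op": "drive_tool", "data": {
  "gripper": [0, 0, 0, 0, 0, 0, 0, 0, 0, 0, 0, 0, 0, 0, 0],
  "dp": [
    [-0.03, 0, 0],
    [-0.06, 0, 0],
    [-0.085, 0, 0],
    [-0.11, 0, 0],
    [-0.13, 0, 0],
    [-0.15, 0, 0],
    [-0.17, 0, 0],
    [-0.19, 0, 0],
    [-0.21, 0, 0],
    [-0.23, 0, 0],
    [-0.25, 0, 0],
    [-0.27, 0, 0],
    [-0.285, 0, 0],
    [-0.3, 0, 0],
    [-0.3, 0, 0]
  ],
  "twist": [0, 0, 0, 0, 0, 0, 0, 0, 0, 0, 0, 0, 0, 0, 0]
}}

```text
time_s: 4.4
eef_pos: [500.6, 154.5, 120.5]
ee_rot: [0.0, -0.137, 0.991, -0.0]
force: [-0.9, -0.5, -0.3]
grip_width: -0.004
```

```bash
python3 v.py 2
```

```text
4.5 [500.23377427 154.43501119 120.54789861] [-0.59820557  0.73468022  0.30804215]
```

View pics/v2.png

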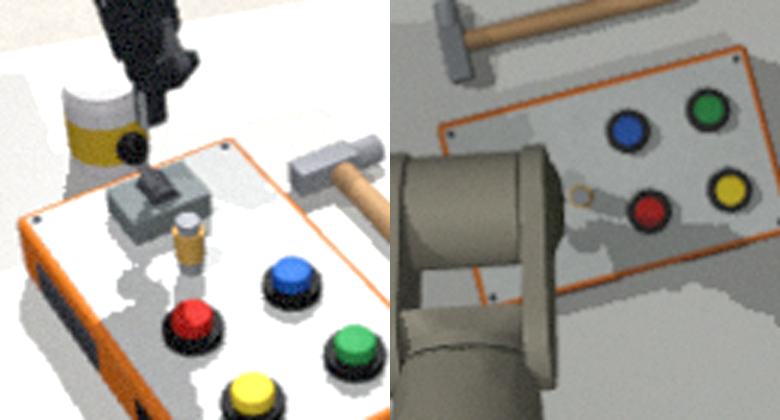

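The lever did not move: the ball is still at (131,148) and the fingertip is now at about (152,122). I'll compare the projected TCP with what the picture shows.

Run:
```python
from h import *
for t,X in(("1",(442.7,138.6,121.2)),("2",(500.2,154.4,120.5))):
    c=pickle.load(open(f"side{t}.pkl","rb"));
    for z in(0,10,19,30): print(t,z,((proj(c,(X[0],X[1],X[2]+z))[0]-[140,120])*3).round(0))
    print("ball",((proj(c,(484,148.8,135.2))[0]-[140,120])*3).round(0))
    cr=c["pixels"][130:200,150:220][:,:,::-1]
    cv2.imwrite(f"pics/z{t}.png",cv2.convertScaleAbs(cv2.resize(cr,None,fx=8,fy=8,interpolation=cv2.INTER_CUBIC),alpha=2.2,beta=10))
```

```text
1 0 [ 82. 180.]
1 10 [ 81. 169.]
1 19 [ 80. 160.]
1 30 [ 78. 148.]
ball [132. 147.]
2 0 [153. 153.]
2 10 [152. 143.]
2 19 [151. 134.]
2 30 [150. 122.]
ball [132. 147.]
```

View pics/z2.png

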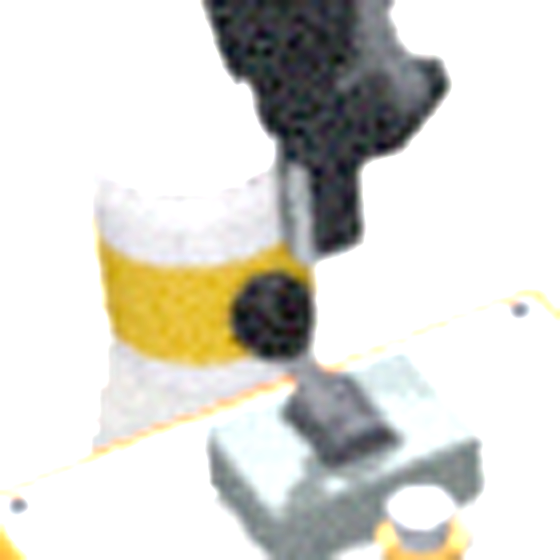

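Run:
```python
from h import *
ims=[]
for n,(x0,y0,w,h) in(("side",(0,40,60,60)),("top",(10,335,100,49))):
    c=pickle.load(open(n+".pkl","rb")); f=6
    cr=c["pixels"][y0:y0+h,x0:x0+w][:,:,::-1]
    im=cv2.convertScaleAbs(cv2.resize(cr,None,fx=f,fy=f,interpolation=cv2.INTER_CUBIC),alpha=2.2,beta=10)
    T=np.array((125.1,509.6,200.1)); y=np.array((.238,.971,0))
    for z,col in((0,(0,0,255)),(13,(0,255,0)),(40,(255,0,0))):
      for s in(-57,-43,0,43,57):
        p=(proj(c,T+y*s+[0,0,z])[0]-[x0,y0]+.5)*f
        cv2.circle(im,tuple(int(a) for a in p),3,col,-1)
    ims.append(im); cv2.imwrite(f"pics/s_{n}.png",im)
```

```text
(no output)
```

View pics/s_side.png

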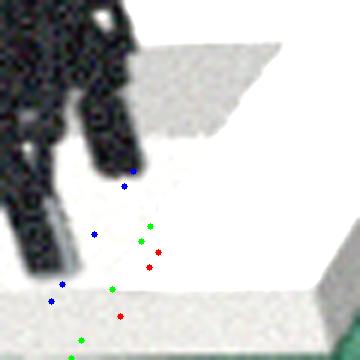

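View pics/s_top.png

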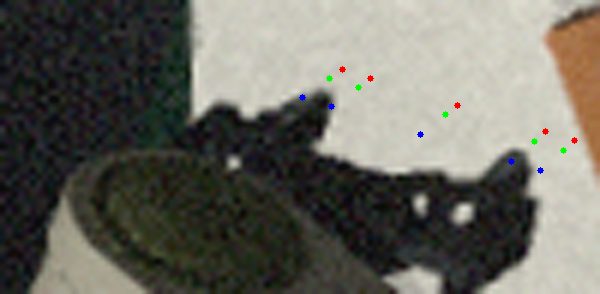

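In both cameras the fingertips sit about 28 mm higher than the reported TCP. At the start pose the open tips match the blue marks at +40 mm, of which 13 mm comes from the pads swinging back. So the fingers passed just over the ball. I'll back off, go 30 mm lower and push again.

Call:
{"op": "drive_tool", "data": {
  "gripper": [0, 0, 0, 0, 0, 0, 0, 0, 0],
  "dp": [
    [0.06, 0, 0],
    [0.14, 0, 0],
    [0.22, 0, 0],
    [0.3, 0, 0],
    [0.3, 0, 0],
    [0.3, 0, 0.05],
    [0.3, 0, 0.1],
    [0.3, 0, 0.15],
    [0.3, 0, 0.15]
  ],
  "twist": [0, 0, 0, 0, 0, 0, 0, 0, 0]
}}

```text
time_s: 5.4
eef_pos: [441.8, 138.1, 88.7]
ee_rot: [-0.002, -0.137, 0.991, 0.0]
force: [0.4, 0.0, -0.0]
grip_width: -0.001
```

```bash
python3 v.py 3
```

```text
5.5 [442.61620111 138.21886944  90.2486164 ] [ 0.23468586  0.01865006 -0.18195389]
```

View pics/v3.png

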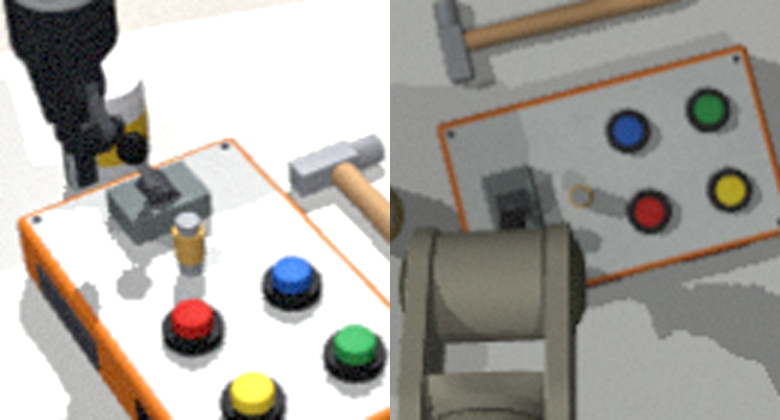

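Call:
{"op": "drive_tool", "data": {
  "gripper": [0, 0, 0, 0, 0, 0, 0, 0, 0, 0],
  "dp": [
    [-0.03, 0, 0],
    [-0.06, 0, 0],
    [-0.085, 0, 0],
    [-0.11, 0, 0],
    [-0.13, 0, 0],
    [-0.15, 0, 0],
    [-0.17, 0, 0],
    [-0.19, 0, 0],
    [-0.2, 0, 0],
    [-0.2, 0, 0]
  ],
  "twist": [0, 0, 0, 0, 0, 0, 0, 0, 0, 0]
}}

```text
time_s: 6.5
eef_pos: [481.4, 149.1, 90.6]
ee_rot: [0.0, -0.137, 0.991, 0.0]
force: [-0.2, 0.5, -0.1]
grip_width: 0.003
```

```bash
python3 v.py 4
```

```text
6.6 [481.14897884 149.01650782  90.56868986] [ 0.3044688   1.21995114 -0.42645815]
```

View pics/v4.png

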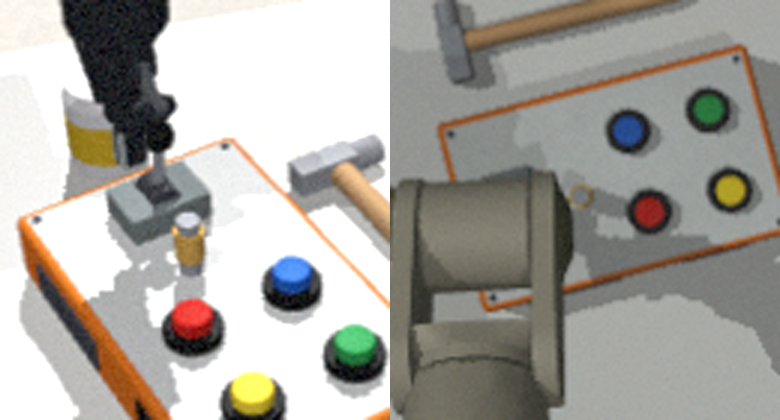

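The lever is moving: it is now near upright, with the ball at about (159,133). I'll keep pushing.

Call:
{"op": "drive_tool", "data": {
  "gripper": [0, 0, 0, 0, 0, 0],
  "dp": [
    [-0.02, 0, 0],
    [-0.04, 0, 0],
    [-0.06, 0, 0],
    [-0.08, 0, 0],
    [-0.1, 0, 0],
    [-0.1, 0, 0]
  ],
  "twist": [0, 0, 0, 0, 0, 0]
}}

```text
time_s: 7.2
eef_pos: [500.8, 154.5, 90.5]
ee_rot: [0.0, -0.137, 0.991, 0.0]
force: [-1.4, -0.3, 0.1]
grip_width: -0.001
```

```bash
python3 v.py 5
```

```text
7.3 [500.55988561 154.48316818  90.62799224] [ 0.1616326  -0.15245886  0.51496295]
```

View pics/v5.png

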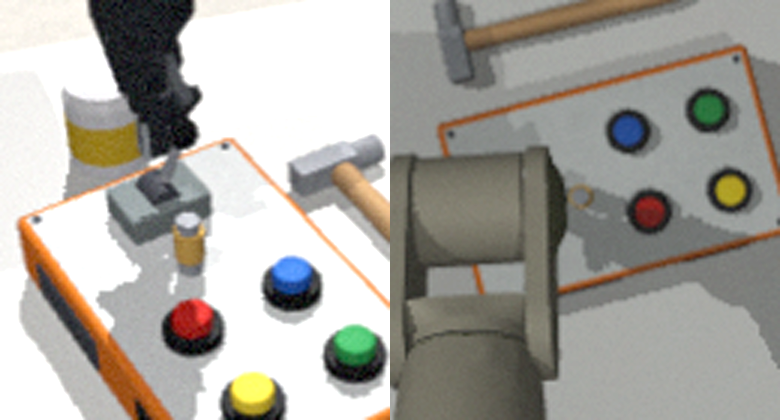

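Call:
{"op": "drive_tool", "data": {
  "gripper": [0, 0, 0, 0],
  "dp": [
    [-0.01, 0, 0],
    [-0.015, 0, 0],
    [-0.02, 0, 0],
    [-0.02, 0, 0]
  ],
  "twist": [0, 0, 0, 0]
}}

```text
time_s: 7.7
eef_pos: [502.8, 155.2, 90.4]
ee_rot: [-0.002, -0.137, 0.991, -0.0]
force: [-7.8, -3.1, 2.3]
grip_width: -0.001
```

The force rose to about 8 N and the tool stopped short of its target, so the lever is against its stop. I'll back off and rise.

Call:
{"op": "drive_tool", "data": {
  "gripper": [0, 0, 0, 0, 0, 0, 0, 0, 0, 0],
  "dp": [
    [-0.02, 0, 0],
    [0, 0, 0],
    [0.05, 0, 0],
    [0.15, 0, 0],
    [0.25, 0, -0.1],
    [0.35, 0, -0.25],
    [0.45, 0, -0.4],
    [0.5, 0, -0.5],
    [0.5, 0, -0.5],
    [0.5, 0, -0.5]
  ],
  "twist": [0, 0, 0, 0, 0, 0, 0, 0, 0, 0]
}}

```text
time_s: 8.7
eef_pos: [408.2, 128.4, 190.4]
ee_rot: [0.0, -0.137, 0.991, -0.0]
force: [0.6, -0.5, -0.7]
grip_width: -0.001
```

```bash
python3 v.py 6
```

```text
8.8 [407.88821802 128.46224299 189.55360548] [-0.81721601  0.02703875 -0.08089007]
```

View pics/v6.png

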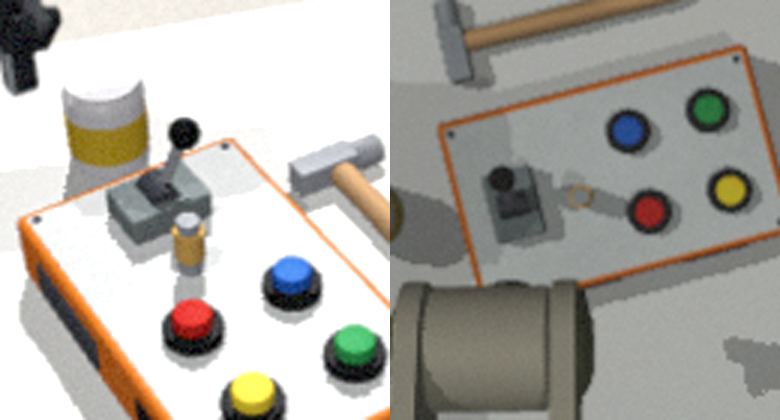

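Run:
```python
from h import *
S=pickle.load(open("side6.pkl","rb"));T=pickle.load(open("top6.pkl","rb"))
print(tri([ray(S,[(184+.5)/3-.5+140,(133.5)/3-.5+120]),ray(T,[(111.5)/3-.5+180,(180.5)/3-.5+150])]))
# tip
print(((proj(S,(407.9,128.5,189.6+28))[0]-[140,120])*3))
# green via top with fitted grid
```

```text
(array([524.82552305, 159.97569831, 131.37543292]), [np.float64(0.8201131067452611), np.float64(0.8201131067453481)])
[21.25701468 92.02914045]
```

The ball now triangulates to (525,160,131), against (527,160,130) expected for fully on. Next I'll move above green.

Call:
{"op": "drive_tool", "data": {
  "gripper": [0, 0, 0, 0, 0, 0, 0, 0, 0],
  "dp": [
    [-0.08, -0.12, 0],
    [-0.17, -0.24, 0],
    [-0.25, -0.36, 0],
    [-0.34, -0.48, 0],
    [-0.42, -0.6, 0],
    [-0.51, -0.72, 0],
    [-0.6, -0.84, 0],
    [-0.68, -0.96, 0],
    [-0.68, -0.96, 0]
  ],
  "twist": [0, 0, 0, 0, 0, 0, 0, 0, 0]
}}

```text
time_s: 9.7
eef_pos: [592.3, -21.6, 188.1]
ee_rot: [-0.001, -0.136, 0.991, 0.0]
force: [0.4, 0.1, -0.1]
grip_width: -0.003
```

```bash
sed -i 's/("side",(140,120))/("side",(170,130))/;s/(180,150)/(220,150)/' v.py; python3 v.py 7
```

```text
9.8 [590.66214834 -19.54117338 188.86986035] [-0.07853224 -0.46716576  0.03008151]
```

Call:
{"op": "drive_tool", "data": {
  "gripper": [0, 0, 0, 0, 0, 0, 0, 0, 0],
  "dp": [
    [0, -0.06, 0],
    [0, -0.12, 0],
    [0, -0.12, 0.1],
    [0, -0.12, 0.2],
    [0, -0.12, 0.3],
    [0, -0.12, 0.4],
    [0, -0.12, 0.5],
    [0, -0.12, 0.55],
    [0, -0.12, 0.55]
  ],
  "twist": [0, 0, 0, 0, 0, 0, 0, 0, 0]
}}

```text
time_s: 10.7
eef_pos: [596.8, -42.9, 79.6]
ee_rot: [-0.001, -0.137, 0.991, 0.0]
force: [-0.5, -0.1, -0.3]
grip_width: -0.005
```

```bash
python3 v.py 8
```

```text
10.8 [597.77633325 -42.99477252  81.48553084] [-0.26075799  0.00690548  0.53317751]
```

View pics/v8.png

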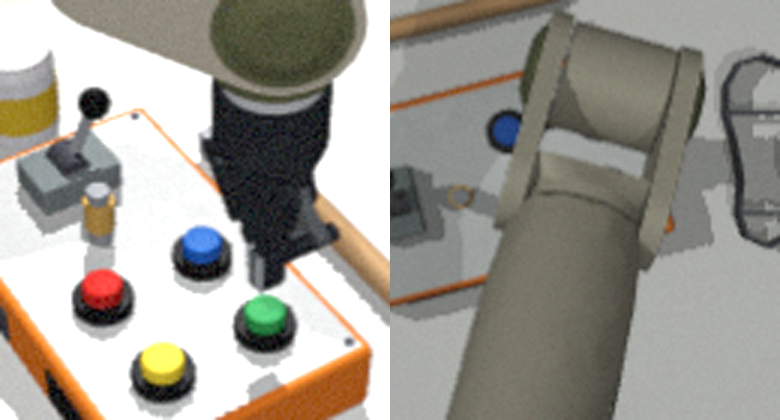

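The side view shows the closed fingertip at (268,285), right above the green cap at (266,308). I'll descend in small steps and watch the force.

Call:
{"op": "drive_tool", "data": {
  "gripper": [0, 0, 0, 0, 0, 0, 0],
  "dp": [
    [0, 0, 0.02],
    [0, 0, 0.04],
    [0, 0, 0.06],
    [0, 0, 0.08],
    [0, 0, 0.09],
    [0, 0, 0.1],
    [0, 0, 0.1]
  ],
  "twist": [0, 0, 0, 0, 0, 0, 0]
}}

```text
time_s: 11.5
eef_pos: [597.3, -42.6, 60.4]
ee_rot: [-0.0, -0.137, 0.991, 0.0]
force: [0.8, -0.1, -0.7]
grip_width: -0.002
```

Call:
{"op": "drive_tool", "data": {
  "gripper": [0, 0, 0],
  "dp": [
    [0, 0, 0.01],
    [0, 0, 0.015],
    [0, 0, 0.015]
  ],
  "twist": [0, 0, 0]
}}

```text
time_s: 11.8
eef_pos: [597.3, -42.6, 57.5]
ee_rot: [-0.0, -0.137, 0.991, 0.0]
force: [-0.0, 0.1, -0.2]
grip_width: -0.001
```

Call:
{"op": "drive_tool", "data": {
  "gripper": [0, 0, 0],
  "dp": [
    [0, 0, 0.005],
    [0, 0, 0.01],
    [0, 0, 0.01]
  ],
  "twist": [0, 0, 0]
}}

```text
time_s: 12.1
eef_pos: [597.3, -42.6, 55.4]
ee_rot: [-0.0, -0.137, 0.991, 0.0]
force: [0.1, -0.9, 0.3]
grip_width: -0.002
```

Call:
{"op": "drive_tool", "data": {
  "gripper": [0, 0, 0],
  "dp": [
    [0, 0, 0.005],
    [0, 0, 0.01],
    [0, 0, 0.01]
  ],
  "twist": [0, 0, 0]
}}

```text
time_s: 12.4
eef_pos: [597.3, -42.7, 53.5]
ee_rot: [-0.0, -0.137, 0.991, -0.0]
force: [-0.6, 0.1, -0.7]
grip_width: -0.003
```

Call:
{"op": "drive_tool", "data": {
  "gripper": [0, 0, 0],
  "dp": [
    [0, 0, 0.005],
    [0, 0, 0.01],
    [0, 0, 0.01]
  ],
  "twist": [0, 0, 0]
}}

```text
time_s: 12.7
eef_pos: [597.4, -42.7, 51.6]
ee_rot: [0.0, -0.137, 0.991, -0.0]
force: [-1.3, 0.2, 2.5]
grip_width: 0.001
```

```bash
python3 v.py 9; python3 -c "
from h import *
c=pickle.load(open('side9.pkl','rb'))
cr=c['pixels'][200:260,225:295][:,:,::-1]
cv2.imwrite('pics/z9.png',cv2.convertScaleAbs(cv2.resize(cr,None,fx=8,fy=8,interpolation=cv2.INTER_CUBIC),alpha=2.2,beta=10))"
```

```text
12.8 [597.41454372 -42.66859644  51.74966216] [-0.06792105  0.37587727  3.00388297]
```

View pics/z9.png

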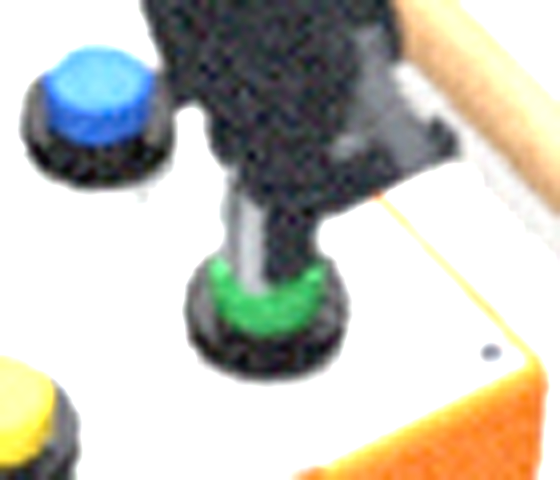

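The fingertips are in contact, centred on the cap, at about 2.5 N. I'll press on in small steps.

Call:
{"op": "drive_tool", "data": {
  "gripper": [0, 0, 0, 0, 0, 0],
  "dp": [
    [0, 0, 0.005],
    [0, 0, 0.01],
    [0, 0, 0.015],
    [0, 0, 0.02],
    [0, 0, 0.022],
    [0, 0, 0.022]
  ],
  "twist": [0, 0, 0, 0, 0, 0]
}}

```text
time_s: 13.4
eef_pos: [597.4, -42.7, 47.3]
ee_rot: [0.0, -0.137, 0.991, -0.0]
force: [-1.3, -0.3, 2.9]
grip_width: 0.002
```

Call:
{"op": "drive_tool", "data": {
  "gripper": [0, 0, 0, 0],
  "dp": [
    [0, 0, 0.004],
    [0, 0, 0.008],
    [0, 0, 0.008],
    [0, 0, 0.008]
  ],
  "twist": [0, 0, 0, 0]
}}

```text
time_s: 13.8
eef_pos: [597.4, -42.7, 45.6]
ee_rot: [0.0, -0.137, 0.991, -0.0]
force: [-0.8, -0.3, 5.1]
grip_width: -0.004
```

Call:
{"op": "drive_tool", "data": {
  "gripper": [0, 0, 0, 0],
  "dp": [
    [0, 0, 0.004],
    [0, 0, 0.006],
    [0, 0, 0.006],
    [0, 0, 0.006]
  ],
  "twist": [0, 0, 0, 0]
}}

```text
time_s: 14.2
eef_pos: [597.5, -42.7, 45.3]
ee_rot: [0.0, -0.137, 0.991, -0.0]
force: [-3.4, 1.0, 10.7]
grip_width: 0.001
```

The button has bottomed out: 10.7 N with z no longer following the command, well under the 25 N limit. I'll ease off slightly, hold, then rise.

Call:
{"op": "drive_tool", "data": {
  "gripper": [0, 0, 0, 0, 0, 0, 0, 0, 0, 0, 0, 0, 0, 0, 0, 0, 0, 0, 0],
  "dp": [
    [0, 0, -0.005],
    [0, 0, -0.005],
    [0, 0, -0.005],
    [0, 0, -0.005],
    [0, 0, -0.015],
    [0, 0, -0.025],
    [0, 0, -0.04],
    [0, 0, -0.06],
    [0, 0, -0.1],
    [0, 0, -0.2],
    [0, 0, -0.3],
    [0, 0, -0.4],
    [0, 0, -0.5],
    [0, 0, -0.6],
    [0, 0, -0.7],
    [0, 0, -0.8],
    [0, 0, -0.9],
    [0, 0, -0.9],
    [0, 0, -0.9]
  ],
  "twist": [0, 0, 0, 0, 0, 0, 0, 0, 0, 0, 0, 0, 0, 0, 0, 0, 0, 0, 0]
}}

```text
time_s: 16.1
eef_pos: [597.1, -42.6, 224.0]
ee_rot: [-0.0, -0.137, 0.991, 0.0]
force: [-1.0, -0.2, 0.1]
grip_width: -0.001
```

```bash
python3 v.py 10
```

```text
16.2 [596.827992   -42.53621663 223.11548683] [ 0.33479977  0.32910852 -1.07225355]
```

View pics/v10.png

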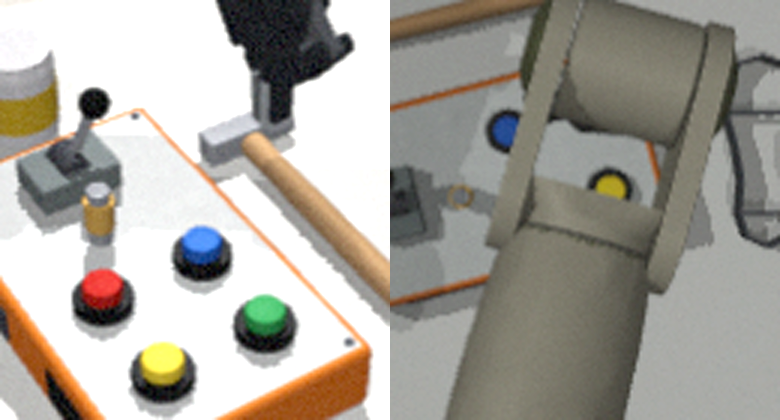

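The green button is up again at (265,312). The lever leans away with its ball at (94,103), and the hand is over 15 cm clear. The punch and other buttons look as before, so I'll hand the job in.

```bash
python3 -c "
from rig import job
print(job.finish_job())"
```

```text
the job is handed in; nothing more can be done
None
```

I pushed the power lever over to its stop and pressed the green button fully down. I held it there for a moment, let it spring up, raised the hand clear and handed the job in at about 16 s. No verdict was reported.

- **Lever:** the ball triangulated to (525, 160, 131) mm, against about (527, 160, 130) expected for fully on. The push met about 8 N at the stop.
- **Green button:** it bottomed out with a highest reading of about 10.7 N, against the 25 N limit. It stayed down for roughly half a second or more, and the last picture shows it up again.
- **Hand:** the grasp point ended over 15 cm above the green button, with the force reading back near zero.
- **Bystanders:** in the last side picture the other buttons and the punch look unmoved. I judged them, and the can, hammer and die, by eye and did not re-measure them. Only parts of the can, hammer and die were in the last views.

**One disagreement:** both cameras showed the fingertips about 28 mm higher than the reported TCP. My first lever push therefore passed over the ball without touching it. I went 30 mm lower for the second push. When pressing the button, contact came at a reported height of about 52–53 mm for a cap 84 mm high, which confirms the offset.

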